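# Lock a phone into the repair fixture

## Task

Push the phone along the bed of the holding fixture until it is fully home against the end stop, then push the fixture's lever past its first click, all the way to its second stop, so that the bolt locks the phone in. Only push: do not lift or tip the phone, and leave the tape roll, the suction cup and the marker beside the fixture where they are.

Things in the scene. Friction and masses are not known exactly. Their poses are not given: they have to be found in the camera images.
- fixture: Holding fixture fixed to the desk: aluminium plate 10 mm thick with the phone bed and a grey lever housing left of the bed. Origin on the desk under the bed's middle line; +x runs along the bed from its open near end to the end stop, +y to the housing, z up. In mm: plate x -130..95, y -50..100; bed top z 10; right rail x -55..75, y -46..-35, top z 17; housing x -98..78, y 35..90, top z 24.
- end_stop (a point): Middle of the end stop's face that looks back along the bed, at fixture x = 75 mm, y = 0, 16 mm above the desk. The stop is an aluminium block 75 mm wide across the far end of the bed, its top 22 mm above the desk.
- phone: Dark phone lying screen up on the bed, 140 mm long (its own y axis, along the bed), 67 wide, 8 thick, about 0.15 kg, loose, with about 1.5 mm play each side. Origin: centre of its underside. It starts 15 to 35 mm short of the end stop; home, its origin is at fixture x = 5 mm and its near end at x = -65 mm.
- lever (a joint): Travel of the lever along the fixture's +x, m: 0 at the near end, first detent (a click, only half locked) at 0.030, second stop at 0.060, where a last click keeps it. Starts at 0 to 0.015 and stays where it is left. Moving it takes about 2 N, the clicks 4 to 12 N, the stiffest just past the first detent.
- lever_grip (a point): Centre of the black upright lever paddle that stands on the housing and slides along the fixture's +x: 12 mm thick along x, 20 mm wide along y, from 16 mm below to 16 mm above this point, which is 42 mm above the desk at fixture y = 65 mm, x = -30 mm plus the travel.
- bolt_tip (a point): Middle of the free end of the steel bolt, 12 mm wide, 7 high, at fixture x = -77 mm, 15.5 mm above the desk; hidden in the housing at the start. The lever drives it towards the fixture's -y, 0.5 mm per mm of travel: it comes out of the housing at 0.020 m of travel and stands out 20 mm at the second stop, behind a phone that is home; a phone not home blocks it.
- tape: Brown tape roll lying flat, 68 mm across, 19 mm high, left of the fixture; origin at the centre of its underside. Leave alone.
- sucker: Red suction cup with a ring, 43 mm across, 37 mm high, in front of the fixture's near end on the housing's side; origin at the centre of its underside. Leave alone.
- marker: Dark marker pen lying right of the fixture, 123 mm long, 11 mm thick; origin at its middle on the desk. Leave alone.

How it is judged:
On the way, in this order (a step that is already met when the one before it is completed fails the run):
1. the phone is home against the end stop (within 5 mm), with the lever still short of its first detent (x of phone in the frame of fixture above 0 m and value of joint lever below 0.022 m), for 0.2 s.
2. the lever is at its second stop (value of joint lever above 0.057 m), for 0.2 s.
At the end, for the whole second after the job is handed in: The lever stands at its second stop (travel over 57 of 60 mm) with the bolt out, and the phone lies flat and at rest on the bed, within 5 mm of the end stop (value of joint lever above 0.057 m and y of bolt_tip in the frame of fixture below 0.018 m and x of phone in the frame of fixture between 0 and 0.009 m and z of phone in the frame of fixture below 0.013 m and angle between phone's own z axis and vertical below 0.05 rad and linear speed of phone below 0.02 m/s); the robot touches nothing.
It fails at once if the phone is lifted or tipped (height (world z) of phone above 0.018 m or angle between phone's own z axis and vertical above 0.15 rad).
It fails at once if a bystander is moved by more than 15 mm (distance of any of tape, sucker, marker from where it was at the start of the episode above 0.015 m).
It also fails if it takes over 40 s, if anything falls off the work surface, if the arm or the gripper's body presses on something with over 40 N, if the wrist force passes 120 N, or if a joint passes its speed limit or range.

## Robot

A 6-joint arm with a two-finger parallel gripper is mounted at the origin on a cart in front of the work surface, level with it; the furniture and walls round the work are solid. World frame = base frame: x ahead of the robot, y to its left, z up, the work surface at z = 0. Lengths are in m, angles in rad, forces in N, time in s.
With the tool pointing down it reaches from about 0.375 to 0.9 m from the base axis. Payload 3.1 kg.
Tool frame: the origin (TCP) lies midway between the tips of the shut fingers; the grasp point (between the pads) lies 19 mm behind it; z points along the fingers, y is the line along which they close (so a half turn about z gives the same grasp; the last joint's range is limited). The gripper opens to 87 mm and grips with 3 to 60 N. Pads are 19 mm wide; open, the fingers measure 117 mm over their backs; the gripper's body (75 mm by 190 mm) begins 51 mm behind the grasp point.
Start: joints at [-1.49, 0.527, 1.433, -0, 1.181, -0.178], TCP at [0.16, -0.604, 0.223] pointing down, gripper open.
Joint ranges: [-3.08, 3.08], [-0.75, 2.2], [0.22, 2.44], [-1.43, 4.57], [0, 2.65], [-2.85, 2.85]. Speed limits (rad/s): [2.79, 2.79, 3.14, 3.14, 3.14, 3.14].

## Interface

Orientations are given as a unit quaternion [x, y, z, w].
In Python, from rig import status, imaging, order gives the robot as it stands.
- The arm moves only by the tool arm_command, never from a script. Its argument "deltas" is one flat list of numbers, 5 for each row, row after row: the opening, from -1 (shut) to 1 (fully open), so that 0 is half open, then the shift along the tool's x, y, z in m, then the turn about the tool's z in rad. In form: [gripper, tx, ty, tz, roll, gripper, tx, ty, tz, roll, ...]. A call has 1 to 12 rows; each row shifts and turns the commanded pose from where the row before left it, along the tool's axes as they then stand; what a row does not reach is not made up. A row lasts 1/8 s, in which the tool goes at most 62.5 mm and 10.7 degrees, less where a joint would pass 70% of its speed; a pose out of reach is approached as far as the arm can. A call with a gripper value outside its range is refused whole. The fingers move at their own pace and stop on an object; "newtons" is the grip in N (left out, the last holds). Time passes only in rows, so rows that do not move let the fingers close. It gives the time, the measured TCP pose, the force, the opening and the grip force at its end, in the units of the state.
- status.get_obs(): the state, without advancing time (a new reading comes with each control period).
- imaging.camera(name): name is "side" or "top"; returns (picture, depth): 384x512x3 uint8, red, green, blue; 384x512 float32, m along the optical axis (not along the pixel's ray), 0 where there is no reading.
- imaging.camera_params(name): a dict with "intrinsics" (3x3 intrinsics, pixels), "k1" (the pictures are not rectified: a ray, as slopes to the right and down, at radius r is drawn at 1 + k1 r^2 times it, then the intrinsics apply), "camera_from_world" (4x4, takes a point from world to camera coordinates). Camera axes: x right, y up, looking along -z (the intrinsics and any distortion apply to the point x, -y, -z); pixel columns grow to the right and rows downward; lengths in m; the calibration is good to about 2 mm. A picture is of the moment at which its call begins. camera_params takes no time and is no camera call.
- order.hand_in(): hands the job in; it is judged then, once.
The state is a dict: "time": time; "q": joint angles; "joint_velocities": joint speeds; "joint_torque": joint torques, N m; "position": TCP position; "tool_rot": TCP orientation; "ft_force": force on the tool from outside, world axes, zero at the start; "moment": the same for the moment, N m; "grip_width": finger opening in m; "grip_force": force on a finger pad.
Only numpy, scipy, OpenCV 4.12 (cv2) and the standard library are available. Lean on these libraries where they do the work, as an engineer would, in place of code of your own. Each camera call takes 0.05 s, during which the arm holds its last target. There are 200 camera calls.

## Working session

There is one attempt and no reset: what is moved stays moved. The work goes in short steps, Python scripts to look and compute and a tool call to move; the robot and the scene stay as the last step left them, time stands still between calls to the robot, and variables do not carry over. Pictures are saved under pics/ and viewed, at most 10 in all, crops included, and the job is handed in when it is done.

Besides the shell and the picture viewer there is one more tool, called after "Call:" as name(argument=value, ...), one argument or row to a line, values as JSON. arm_command: Moves the arm, as the interface text tells. Its arguments: {"type":"object","properties":{"deltas":{"type":"array"},"newtons":{"type":"number"}},"required":["deltas"]}

```bash
mkdir -p pics
cat > h.py <<'E'
import numpy as np, cv2
from rig import status, imaging, order
def shot(n,f):
    im,d=imaging.camera(n); cv2.imwrite(f'pics/{f}.png',im[...,::-1]); np.save(f'pics/{f}.npy',d); return im,d
def world(n,uv,z=None,depth=None):
    p=imaging.camera_params(n);K=np.array(p['intrinsics'],float);T=np.linalg.inv(np.array(p['camera_from_world']))
    s=cv2.undistortPoints(np.array(uv,float).reshape(-1,1,2),K,np.array([p['k1'],0,0,0.]))[:,0]
    out=[]
    for i,(a,b) in enumerate(s):
        r=T[:3,:3]@np.array([a,-b,-1]);o=T[:3,3]
        t=(np.broadcast_to(z,len(s))[i]-o[2])/r[2] if z is not None else depth[int(round(uv[i][1])),int(round(uv[i][0]))]
        out.append(o+t*r)
    return np.array(out)
E
python3 - <<'E'
from h import *
shot('top','t0');shot('side','s0')
o=status.get_obs();print(o['position'],o['tool_rot'],o['time'],o['grip_width'])
E
```

```text
[ 0.15992512 -0.60350798  0.2216697 ] [ 9.91640615e-01  1.29026789e-01  7.05835278e-05 -9.86328608e-04] 0.1 0.08689668238424045
```

View pics/t0.png

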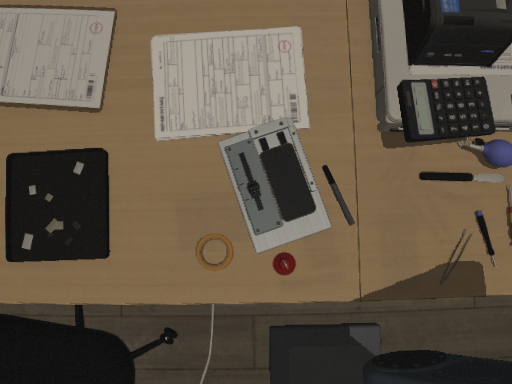

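View pics/s0.png

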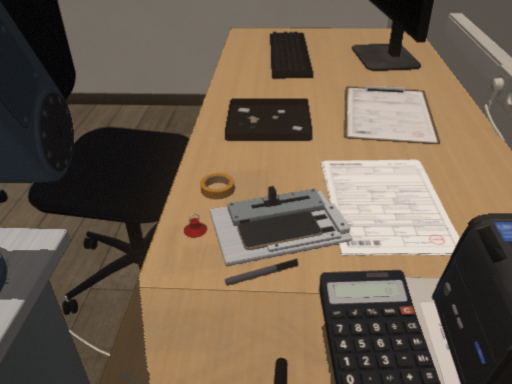

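The top view shows the fixture at about (275,185). Its open near end faces down the picture, with the phone at (288,180), paddle at (253,188), tape (214,252), cup (284,263) and marker (338,195). I'll enlarge that area.

Run:
```python
from h import *
im=cv2.imread('pics/t0.png')
c=cv2.resize(im[110:275,190:360],None,fx=3.6,fy=3.6,interpolation=cv2.INTER_CUBIC)
cv2.imwrite('pics/t0c.png',np.clip(c*1.5,0,255).astype('uint8'))
print(c.shape,world('top',[[257,250],[329,228],[220,143],[290,118]],0.01))
```

```text
(594, 612, 3) [[0.41044952 0.2146234  0.01      ]
 [0.44844245 0.08048209 0.01      ]
 [0.61273489 0.28113084 0.01      ]
 [0.65937899 0.14728793 0.01      ]]
```

View pics/t0c.png

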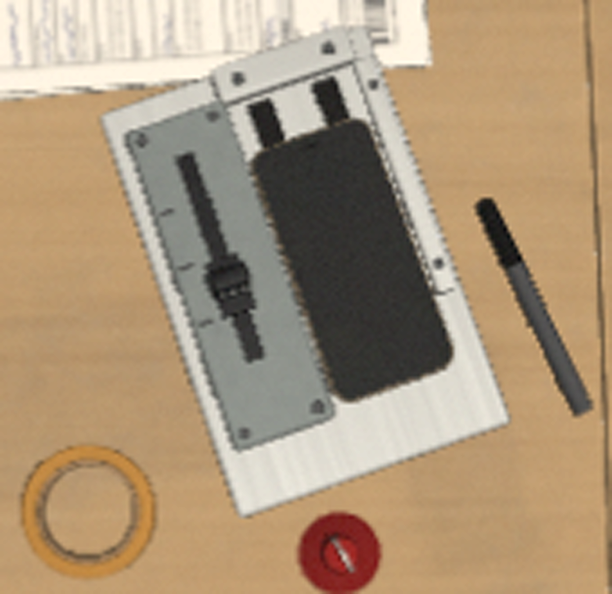

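The crop shows these points:
- Plate corners: near-left (242,516), near-right (508,422), far-left (103,117).
- Housing corners: (237,450), (333,412), (127,137).
- Phone near end: about (340,402) to (453,355).
- Paddle top: about (227,270).

I'll fit the fixture pose to these.

```bash
cat >> h.py <<'E'
def crop(p): return [[190+(a+.5)/3.6-.5,110+(b+.5)/3.6-.5] for a,b in p]
E
python3 - <<'E'
from h import *
px=crop([(242,516),(508,422),(103,117),(237,450),(333,412),(127,137)])
z=[.01]*3+[.024]*3
F=np.array([(-130,100),(-130,-50),(95,100),(-98,90),(-98,35),(78,90)])/1e3
W=world('top',px,z)[:,:2]
a,b=F-F.mean(0),W-W.mean(0)
th=np.arctan2((a[:,0]*b[:,1]-a[:,1]*b[:,0]).sum(),(a*b).sum())
R=np.array([[np.cos(th),-np.sin(th)],[np.sin(th),np.cos(th)]]);t=W.mean(0)-R@F.mean(0)
print('th',th,'t',t,'res mm',((F@R.T+t-W)*1e3).round(1).tolist())
np.savez('fix.npz',R=R,t=t,th=th)
inv=lambda p:(p[:,:2]-t)@R
print('phone near mid, corners',inv(world('top',crop([(340,402),(453,355),(398,380)]),.018)))
print('paddle',inv(world('top',crop([(227,270),(227,258),(240,310)]),[.058,.058,.03])))
print('sucker',inv(world('top',crop([(340,553)]),.01)),'tape',inv(world('top',crop([(88,511)]),.019)))
for f in [(-130,0),(-65,0),(5,0),(-30,65),(30,65)]: print(f,R@(np.array(f)/1e3)+t)
q=status.get_obs()['tool_rot']
from scipy.spatial.transform import Rotation as Ro
print(Ro.from_quat(q).as_matrix().round(3))
print(np.load('pics/t0.npy')[185,253], world('top',[[253,184],[253,187],[253,190],[253,193]],depth=np.load('pics/t0.npy')))
E
```

```text
th 0.3183053398286106 t [0.55798527 0.16240821] res mm [[-1.8, 1.7], [-0.3, -2.9], [2.4, 2.7], [-1.4, 0.3], [-2.5, -3.1], [3.6, 1.3]]
phone near mid, corners [[-0.09074668  0.031627  ]
 [-0.08719723 -0.03113796]
 [-0.08994241 -0.00013475]]
paddle [[-0.01325099  0.06531325]
 [-0.00762859  0.06335883]
 [-0.03075987  0.06467223]]
sucker [[-0.16310565  0.05683008]] tape [[-0.10091298  0.17059617]]
(-130, 0) [0.43451555 0.12172373]
(-65, 0) [0.49625041 0.14206597]
(5, 0) [0.56273411 0.16397299]
(-30, 65) [0.50915002 0.21475435]
(30, 65) [0.56613605 0.23353179]
[[ 0.967  0.256 -0.   ]
 [ 0.256 -0.967  0.002]
 [ 0.    -0.002 -1.   ]]
0.8377298 [[0.52640801 0.21974559 0.05585575]
 [0.52098431 0.21983116 0.05628624]
 [0.51605141 0.21993365 0.05319647]
 [0.51433585 0.22016171 0.02490502]]
```

Call:
arm_command(
  deltas=[-1, 0.047, -0.028, 0, -0.06, -1, 0.047, -0.028, 0, 0, -1, 0.047, -0.028, 0, 0, -1, 0.047, -0.028, 0, 0, -1, 0.047, -0.028, 0, 0, -1, 0.047, -0.028, 0, 0, -1, 0.047, -0.028, 0, 0, -1, 0.047, -0.028, 0, 0, -1, 0.047, -0.028, 0, 0],
  newtons=20,
)

```text
time: 1.23
position: [0.4859, -0.2329, 0.2223]
tool_rot: [0.987, 0.159, -0.0, -0.0]
ft_force: [0.6, -1.0, 0.1]
grip_width: 0.0057
grip_force: 0.0
```

```bash
cat >> h.py <<'E'
def tofix():
    from scipy.spatial.transform import Rotation as Ro
    f=np.load('fix.npz');o=status.get_obs();M=Ro.from_quat(o['tool_rot']).as_matrix()
    p=o['position'];print('t',o['time'],'tcp',np.round(p,4),'fix xy',((p[:2]-f['t'])@f['R']).round(4),'yaw err',round(float(np.arctan2(M[1,0],M[0,0])-f['th']),3),'F fix',(np.array(o['ft_force'][:2])@f['R']).round(2),round(o['ft_force'][2],2),'w',round(o['grip_width'],4))
    return p,M,f
def goal(x,y,z):
    p,M,f=tofix();w=np.r_[f['R']@[x,y]+f['t'],z];print('tool delta',(M.T@(w-p)).round(4))
E
python3 -c "
from h import *
goal(-.115,0,.15)"
```

```text
t 1.225 tcp [ 0.4859 -0.2329  0.2223] fix xy [-0.1922 -0.3529] yaw err 0.0 F fix [ 0.23 -1.14] 0.1 w 0.0057
tool delta [ 0.0774 -0.3528  0.0724]
```

Call:
arm_command(
  deltas=[-1, 0.0095, -0.044, 0.009, 0, -1, 0.0095, -0.044, 0.009, 0, -1, 0.0095, -0.044, 0.009, 0, -1, 0.0095, -0.044, 0.009, 0, -1, 0.0095, -0.044, 0.009, 0, -1, 0.0095, -0.044, 0.009, 0, -1, 0.0095, -0.044, 0.009, 0, -1, 0.0095, -0.044, 0.009, 0, -1, 0, 0, 0, 0, -1, 0, 0, 0, 0],
)

```text
time: 2.48
position: [0.4471, 0.1234, 0.1505]
tool_rot: [0.987, 0.159, 0.0, 0.0]
ft_force: [0.0, -0.9, -0.6]
grip_width: 0.0003
grip_force: 0.0
```

```bash
python3 -c "
from h import *
goal(-.115,0,.013)"
```

```text
t 2.475 tcp [0.4471 0.1234 0.1505] fix xy [-0.1176 -0.0024] yaw err 0.001 F fix [-0.26 -0.86] -0.61 w 0.0003
tool delta [ 0.0026 -0.0024  0.1375]
```

Call:
arm_command(
  deltas=[-1, 0.0, -0.0025, 0.035, 0, -1, 0, 0, 0.04, 0, -1, 0, 0, 0.04, 0, -1, 0, 0, 0.014, 0, -1, 0, 0, 0.007, 0, -1, 0, 0, 0, 0],
)

```text
time: 3.22
position: [0.4468, 0.1256, 0.015]
tool_rot: [0.987, 0.158, 0.001, 0.0]
ft_force: [0.2, 0.5, -0.4]
grip_width: 0.0001
grip_force: 0.0
```

Run:
```python
from h import *
goal(-.0745,0,.0135)
im,d=shot('side','s1');shot('top','t1')
a=cv2.resize(im[165:275,160:360,::-1],None,fx=4,fy=4,interpolation=cv2.INTER_CUBIC)
cv2.imwrite('pics/s1c.png',a)
```

```text
t 3.225 tcp [0.4468 0.1256 0.015 ] fix xy [-0.1171 -0.0002] yaw err -0.0 F fix [0.39 0.43] -0.43 w 0.0001
tool delta [ 0.0426 -0.0002  0.0016]
```

View pics/s1c.png

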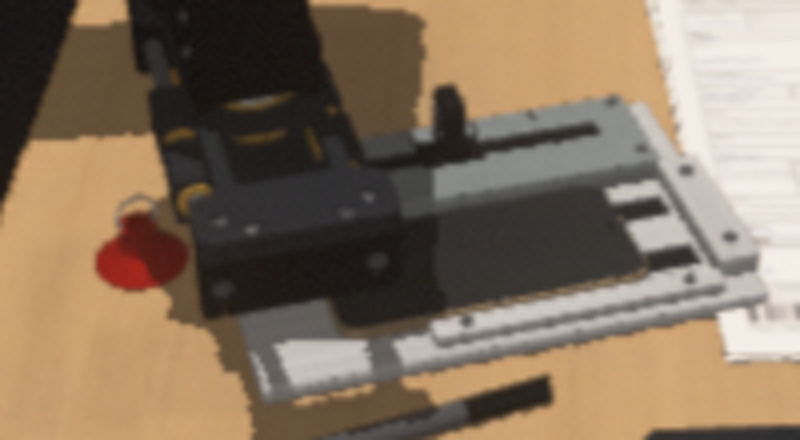

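The gripper is behind the phone's near end and clear of the paddle and cup. The phone lies flat with a gap to the stop. Now I'll push.

Call:
arm_command(
  deltas=[-1, 0.006, 0, 0.001, 0, -1, 0.006, 0, 0, 0, -1, 0.006, 0, 0, 0, -1, 0.006, 0, 0, 0, -1, 0.005, 0, 0, 0, -1, 0.004, 0, 0, 0, -1, 0.003, 0, 0, 0, -1, 0.002, 0, 0, 0, -1, 0, 0, 0, 0],
)

```text
time: 4.45
position: [0.4827, 0.1379, 0.0135]
tool_rot: [0.987, 0.159, 0.0, 0.0]
ft_force: [-0.6, 0.7, 0.6]
grip_width: 0.0004
grip_force: 0.0
```

```bash
python3 -c "
from h import *
goal(-.0745,0,.0135)"
```

```text
t 4.45 tcp [0.4827 0.1379 0.0135] fix xy [-0.0792  0.0003] yaw err 0.0 F fix [-0.35  0.9 ] 0.57 w 0.0004
tool delta [0.0047 0.0003 0.0001]
```

Call:
arm_command(
  deltas=[-1, 0.002, 0, 0, 0, -1, 0.0015, 0, 0, 0, -1, 0.0015, 0, 0, 0, -1, 0, 0, 0, 0],
)

```text
time: 4.95
position: [0.4855, 0.1391, 0.0134]
tool_rot: [0.987, 0.159, -0.002, 0.0]
ft_force: [-3.6, -3.5, 2.8]
grip_width: 0.0006
grip_force: 2.2
```

Run:
```python
from h import *
goal(-.0745,0,.0135)
im,d=shot('side','s2')
cv2.imwrite('pics/s2c.png',cv2.resize(im[165:275,160:360,::-1],None,fx=4,fy=4,interpolation=cv2.INTER_CUBIC))
```

```text
t 4.95 tcp [0.4855 0.1391 0.0134] fix xy [-0.0762  0.0005] yaw err 0.001 F fix [-4.54 -2.22] 2.78 w 0.0006
tool delta [ 0.0017  0.0006 -0.0001]
```

View pics/s2c.png

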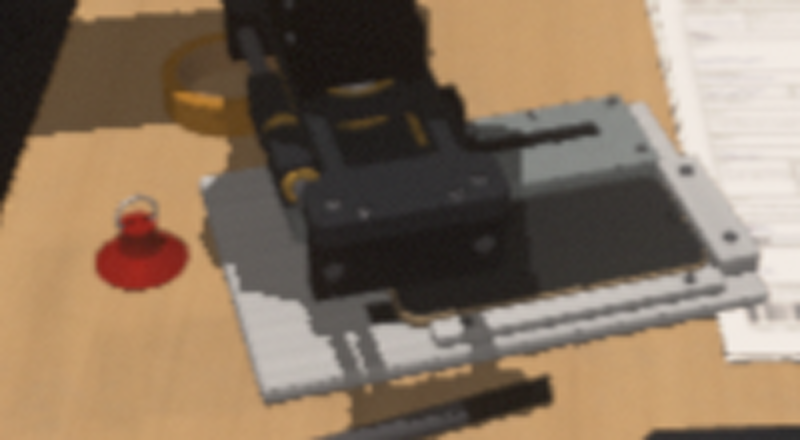

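The phone's far edge now meets the end stop at about (700,235), and the force rose as it would on contact. I'll seat it with one more millimetre, back off and lift.

Call:
arm_command(
  deltas=[-1, 0.001, 0, 0, 0, -1, 0, 0, 0, 0, -1, 0, 0, 0, 0],
)

```text
time: 5.38
position: [0.4855, 0.1392, 0.0134]
tool_rot: [0.987, 0.159, -0.002, 0.0]
ft_force: [-4.2, -4.2, 4.8]
grip_width: 0.0004
grip_force: 3.1
```

Call:
arm_command(
  deltas=[-1, -0.008, 0, 0, 0, -1, -0.022, 0, 0, 0, -1, 0, 0, -0.03, 0, -1, 0, 0, -0.05, 0, -1, 0, 0, -0.04, 0, -1, 0, 0, 0, 0],
)

```text
time: 6.12
position: [0.4631, 0.1308, 0.1366]
tool_rot: [0.987, 0.159, 0.006, 0.0]
ft_force: [0.6, -0.5, -0.5]
grip_width: 0.0006
grip_force: 0.0
```

Run:
```python
from h import *
im,d=shot('top','t2')
goal(-.055,.065,.05)
cv2.imwrite('pics/t2c.png',np.clip(cv2.resize(im[110:275,190:360,::-1],None,fx=3.6,fy=3.6,interpolation=cv2.INTER_CUBIC)*1.5,0,255).astype('uint8'))
```

```text
t 6.175 tcp [0.4614 0.1307 0.135 ] fix xy [-1.016e-01  1.000e-04] yaw err 0.0 F fix [-0.36  0.03] 0.16 w 0.0004
tool delta [ 0.0461 -0.065   0.0852]
```

View pics/t2c.png

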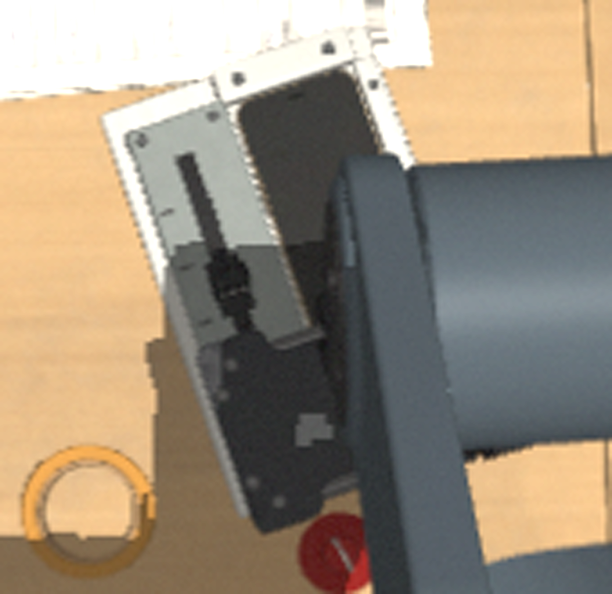

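The phone is up against the stop at (300,90), with no black slots showing, and the paddle is unchanged at (230,275). Next I'll go behind the paddle.

Call:
arm_command(
  deltas=[-1, 0.021, -0.0325, 0, 0, -1, 0.021, -0.0325, 0, 0, -1, 0, 0, 0.035, 0, -1, 0, 0, 0.035, 0, -1, 0, 0, 0.02, 0, -1, 0, 0, 0.007, 0, -1, 0, 0, 0, 0],
)

```text
time: 7.05
position: [0.4785, 0.2052, 0.0356]
tool_rot: [0.987, 0.159, -0.001, -0.0]
ft_force: [0.5, -0.8, 0.5]
grip_width: 0.0005
grip_force: 0.0
```

```bash
python3 -c "
from h import *
goal(.013,.065,.038)"
```

```text
t 7.05 tcp [0.4785 0.2052 0.0356] fix xy [-0.0621  0.0655] yaw err 0.0 F fix [ 0.19 -0.88] 0.54 w 0.0005
tool delta [ 0.0751  0.0005 -0.0025]
```

Call:
arm_command(
  deltas=[-1, 0.007, 0, 0, 0, -1, 0.007, 0, 0, 0, -1, 0.007, 0, 0, 0, -1, 0.007, 0, 0, 0, -1, 0.007, 0, 0, 0, -1, 0.007, 0, 0, 0, -1, 0.007, 0, 0, 0, -1, 0.007, 0, 0, 0, -1, 0.006, 0, 0, 0, -1, 0.005, 0, 0, 0, -1, 0, 0, 0, 0],
)

```text
time: 8.43
position: [0.5428, 0.2264, 0.0364]
tool_rot: [0.987, 0.159, 0.0, -0.0]
ft_force: [-1.6, -0.8, 0.6]
grip_width: 0.0006
grip_force: 1.1
```

```bash
python3 -c "
from h import *
goal(.013,.065,.038)"
```

```text
t 8.425 tcp [0.5428 0.2264 0.0364] fix xy [0.0056 0.0655] yaw err 0.001 F fix [-1.75 -0.26] 0.59 w 0.0006
tool delta [ 0.0074  0.0005 -0.0016]
```

Call:
arm_command(
  deltas=[-1, 0.003, 0, 0, 0, -1, 0.003, 0, 0, 0, -1, 0.002, 0, 0, 0, -1, 0.001, 0, 0, 0, -1, 0, 0, 0, 0],
)

```text
time: 9.05
position: [0.55, 0.2286, 0.0366]
tool_rot: [0.987, 0.159, -0.001, 0.0]
ft_force: [-4.9, -2.1, 4.7]
grip_width: 0.0006
grip_force: 2.6
```

Call:
arm_command(
  deltas=[-1, 0.001, 0, 0, 0, -1, 0.001, 0, 0, 0, -1, 0, 0, 0, 0],
)

```text
time: 9.43
position: [0.55, 0.2288, 0.0363]
tool_rot: [0.987, 0.159, -0.003, 0.0]
ft_force: [-7.6, -4.1, 5.2]
grip_width: 0.0004
grip_force: 3.9
```

```bash
python3 -c "
from h import *
goal(.013,.065,.038)"
```

```text
t 9.425 tcp [0.55   0.2288 0.0363] fix xy [0.0132 0.0655] yaw err 0.001 F fix [-8.45 -1.51] 5.16 w 0.0004
tool delta [-0.0002  0.0005 -0.0017]
```

Call:
arm_command(
  deltas=[-1, 0.001, 0, 0, 0, -1, 0.001, 0, 0, 0, -1, 0.001, 0, 0, 0, -1, 0.001, 0, 0, 0, -1, 0, 0, 0, 0],
)

```text
time: 10.05
position: [0.5501, 0.2289, 0.0362]
tool_rot: [0.987, 0.159, -0.007, 0.001]
ft_force: [-13.1, -6.5, 11.7]
grip_width: 0.0005
grip_force: 7.0
```

```bash
python3 -c "
from h import *
goal(.013,.065,.038)"
```

```text
t 10.05 tcp [0.5501 0.2289 0.0362] fix xy [0.0133 0.0656] yaw err 0.001 F fix [-14.51  -2.11] 11.74 w 0.0005
tool delta [-0.0003  0.0006 -0.0018]
```

The lever doesn't move at 14.5 N, so this is the hard stop. I'll retreat and check.

Call:
arm_command(
  deltas=[-1, -0.01, 0, 0, 0, -1, -0.015, 0, 0, 0, -1, -0.015, 0, -0.01, 0, -1, 0, 0, -0.05, 0, -1, 0, 0, -0.05, 0, -1, 0, 0.05, -0.03, 0, -1, 0, 0.06, 0, 0, -1, 0, 0.06, 0, 0, -1, 0, 0.06, 0, 0, -1, 0, 0.06, 0, 0, -1, 0, 0.05, 0, 0, -1, 0, 0, 0, 0],
)

```text
time: 11.55
position: [0.6276, -0.109, 0.1775]
tool_rot: [0.988, 0.156, 0.002, 0.002]
ft_force: [0.8, 1.1, 1.1]
grip_width: 0.0002
grip_force: 0.0
```

Run:
```python
from h import *
tofix()
im,d=shot('top','t3')
cv2.imwrite('pics/t3c.png',np.clip(cv2.resize(im[110:275,190:360,::-1],None,fx=3.6,fy=3.6,interpolation=cv2.INTER_CUBIC)*1.5,0,255).astype('uint8'))
```

```text
t 11.55 tcp [ 0.6276 -0.109   0.1775] fix xy [-0.0188 -0.2796] yaw err -0.005 F fix [1.13 0.83] 1.07 w 0.0002
```

View pics/t3c.png

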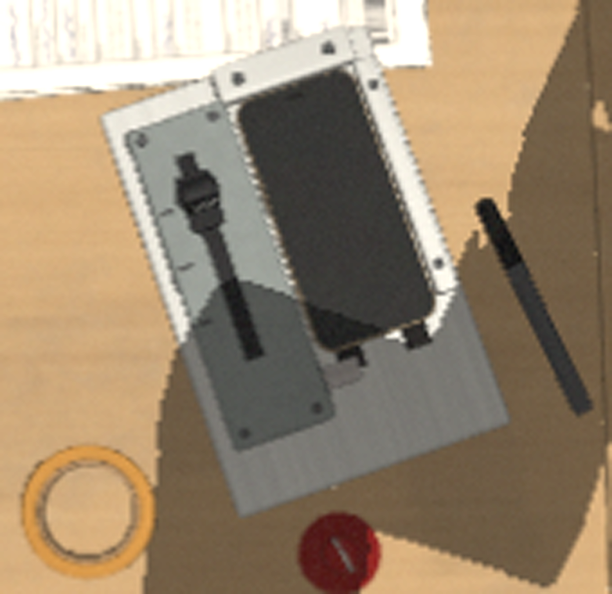

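The phone is home. The bolt stands out behind its near end at about (345,372), and the paddle is at the third mark, about (200,200). The tape, cup and marker haven't moved. I'm handing it in.

```bash
python3 -c "
from rig import order
print(order.hand_in())"
```

```text
the job is handed in; nothing more can be done
None
```

The phone is home against the end stop, the lever is at its second stop with the bolt out behind the phone, the tape, cup and marker were left in place, and the job is handed in; no verdict came back.

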